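# Upend the blue trap body to free its flap

## Task

The flap inside the blue trap body is stuck. Lift the body out of the stand, lay it on its side on the black rubber mat and let go of it, then take a fresh hold, turn it fully upside down and keep it so for a second, and finally stand it upright again in the same slot it came from. Do not drop it, and leave the other things where they are.

Things in the scene. Friction and masses are not known exactly. Their poses are not given: they have to be found in the camera images.
- blue_trap_mid (a point): Centre of the blue closed trap body, 60 mm above its foot; z points foot to plug, x, y square to its flat faces (x roughly away from the robot at the start). Square foot 40 x 40 to 14 mm, square barrel 48 x 48 to 106, round bonnet 42 across to 120, plug 24 across to 132. 0.35 to 0.65 kg. On its side it lies on a barrel face, axis 24 mm up. Leaning 45 deg over an end, grip the barrel tightly, 30 mm from centre.
- stand: Fixed stand (the blue body starts in any of its slots) of dark angle iron, 430 mm long (its y), 78 mm deep (its x), front (-x) to the robot. Origin: centre of its underside. Four slots open above, 70 x 70 mm inside, at y = -165, -55, 55, 165 mm, x = 0. A body's foot rests 20 mm above the bench; the slots' lips rise to 47 mm above the bench.
- mat: Black rubber mat, fixed, 200 (its x) x 240 (its y) mm and 6 mm thick. Origin at the centre of its underside, on the bench.
- red_trap_mid (a point): Red steam trap body of cast metal, closed, standing in a slot of the stand; same shape and size as the blue one. The point lies at its centre, 60 mm above its foot. Leave it where it is.
- grey_trap_mid (a point): Grey steam trap body of cast metal, closed, standing in a slot of the stand; same shape and size as the blue one. The point lies at its centre, 60 mm above its foot. Leave it where it is.
- bronze_trap_mid (a point): Bronze steam trap body of cast metal, closed, standing in a slot of the stand; same shape and size as the blue one. The point lies at its centre, 60 mm above its foot. Leave it where it is.
- spanner_grip (a point): Steel spanner, 190 mm long, lying flat on the bench; the point is on its handle. Leave it where it is.
- indicator_mid (a point): Brass sight flow indicator, a standing round fitting 90 mm tall, 52 mm across, with round windows; the point is at its centre. Leave it where it is.
- plug_mid (a point): Squat dark iron drain plug, 54 mm across, 42 mm tall with a square head; the point is at its centre. Leave it where it is.

How it is judged:
By the outcome, as a careful person would: the job done as asked, in the order asked, and still so for the second after the job is handed in, with the robot touching nothing.
It also fails if it takes over 72 s, if anything falls off the work surface, if the arm or the gripper's body presses on something with over 40 N, if the wrist force passes 120 N, or if a joint passes its speed limit or range.

## Robot

A 6-joint arm with a two-finger parallel gripper is mounted at the origin on the work surface. World frame = base frame: x ahead of the robot, y to its left, z up, the work surface at z = 0. Lengths are in m, angles in degrees, forces in N, time in s.
With the tool pointing down it reaches from about 0.375 to 0.9 m from the base axis. Payload 3.1 kg.
Tool frame: the origin (TCP) lies on the front face of the gripper's body, between the roots of the fingers; the fingertips stand 70 mm ahead of it and the grasp point (between the pads) lies 51 mm ahead of it (bot.tip_extent is the distance from the TCP to the fingertips, in m); z points along the fingers, x is the direction in which the jaws open and shut, and the axes are right-handed (so a half turn about z gives the same grasp; the last joint's range is limited). The gripper opens to 87 mm and grips with 3 to 60 N. Pads are 19 mm wide; open, the fingers measure 117 mm over their backs; the gripper's body (75 mm by 190 mm) begins 51 mm behind the grasp point.
Start: joints at [-73.482, 30.224, 82.088, -0, 67.689, -10.227], TCP at [0.281, -0.558, 0.292] pointing down, gripper open.
Joint ranges: [-176.69, 176.69], [-43.24, 126.21], [12.49, 139.97], [-82, 262], [0, 151.66], [-163.58, 163.58]. Speed limits (degrees/s): [159.86, 159.86, 180, 180, 180, 180].

## Interface

Orientations are given as a 3x3 rotation matrix whose columns are the frame's x, y, z axes.
In Python, from rig import bot, viewer, ticket gives the robot as it stands. The module is installed in compiled form; this text tells all that it offers.
- The arm moves only by the tool arm_command, never from a script. Its argument "targets" is a list of rows, each an object with "rot": the turn, a rotation vector about the tool's x, y, z in degrees, a list of three; "offset": the shift along the tool's x, y, z in cm, a list of three; "gripper": the closure, from 0 (fully open) to 1 (shut). A call has 1 to 8 rows; each row is the pose to reach, as a shift and turn from the pose commanded when the call began, along the tool's axes at that moment; what a row does not reach only later rows make up. A row lasts 1/10 s, in which the tool goes at most 50 mm and 8.59 degrees, less where a joint would pass 70% of its speed; a pose out of reach is approached as far as the arm can. A call with a gripper value outside its range is refused whole. The fingers move at their own pace and stop on an object; the grip force is fixed at half the most. Time passes only in rows, so rows that repeat a pose let the fingers close. It gives the time, the measured TCP pose, the force and the opening at its end, in the units of the state.
- bot.read_state(): the state, without advancing time (a new reading comes with each control period).
- viewer.capture(name): name is "scene" or "top"; returns a dict with "frame" (480x640x3 uint8, red, green, blue), "fx", "fy", "cx", "cy" (pixels), "D" ([k1, k2, p1, p2, k3] as OpenCV has them; the pictures are not rectified), "view" (4x4, takes a point from world to camera coordinates). Camera axes: x right, y down, z forward; pixel columns grow to the right and rows downward; lengths in m; the calibration is good to about 2 mm. A picture is of the moment at which its call begins. There is no depth.
- ticket.hand_in(): hands the job in, once; it reports no verdict.
The state is a dict: "time_s": time; "joint_positions": joint angles; "qvel": joint speeds; "tau": joint torques, N m; "position": TCP position; "tcp_rot": TCP orientation; "force": force on the tool from outside, world axes, zero at the start; "moment": the same for the moment, N m; "opening": opening from 0.0 (shut) to 1.0 (fully open).
Only numpy, scipy, OpenCV 4.12 (cv2) and the standard library are available. Lean on these libraries where they do the work, as an engineer would, in place of code of your own. Each camera call takes 0.05 s, during which the arm holds its last target. There are 200 camera calls.

## Working session

There is one attempt and no reset: what is moved stays moved. The work goes in short steps, Python scripts to look and compute and a tool call to move; the robot and the scene stay as the last step left them, time stands still between calls to the robot, and variables do not carry over. Pictures are saved under pics/ and viewed, about 8 in all and at most 12, crops included, and the job is handed in when it is done.

Besides the shell and the picture viewer there is one more tool, called after "Request:" as name(argument=value, ...), one argument or row to a line, values as JSON. arm_command: Moves the arm, as the interface text tells. Its arguments: {"type":"object","properties":{"targets":{"type":"array"}},"required":["targets"]}

```bash
mkdir -p pics
python3 - <<'E'
from rig import bot,viewer
import cv2,numpy as np
np.set_printoptions(precision=4,suppress=True)
for n in("scene","top"):
    c=viewer.capture(n); cv2.imwrite(f"pics/{n}0.png",c["frame"][:,:,::-1])
    print(n,c["fx"],c["fy"],c["cx"],c["cy"],c["D"]);print(np.array(c["view"]))
print(bot.read_state(),bot.tip_extent)
E
```

```text
scene 585.4533137510158 585.4533137510158 323.5690652569963 240.71133334988411 [-0.1711  0.      0.      0.      0.    ]
[[-0.7121  0.702  -0.0047  0.4053]
 [ 0.555   0.5588 -0.6162 -0.2482]
 [-0.4299 -0.4414 -0.7876  1.6116]
 [ 0.      0.      0.      1.    ]]
top 449.57458146351746 449.57458146351746 324.323387425824 243.57867526342795 [-0.0067  0.      0.      0.      0.    ]
[[ 0.0259 -0.9997 -0.004  -0.0239]
 [-0.9835 -0.0248 -0.1793  0.574 ]
 [ 0.1791  0.0086 -0.9838  0.7957]
 [ 0.      0.      0.      1.    ]]
{'time_s': 0.1, 'joint_positions': array([-73.4831,  30.274 ,  82.1497,   0.0005,  67.6898, -10.2265]), 'qvel': array([-0.0296, -0.0266, -0.1044, -0.0276,  0.0753,  0.0427]), 'tau': array([ -0.0005, -44.0987, -17.7151,   0.0634,   0.0534,  -0.    ]), 'position': array([ 0.2811, -0.5576,  0.2914]), 'tcp_rot': array([[ 0.45  , -0.893 , -0.0006],
       [-0.893 , -0.45  ,  0.0019],
       [-0.0019, -0.0004, -1.    ]]), 'force': array([ 0.2952,  0.0067, -0.4148]), 'moment': array([ 0.0239, -0.01  ,  0.0158]), 'opening': 1.0001974602591504} 0.0697
```

View pics/scene0.png

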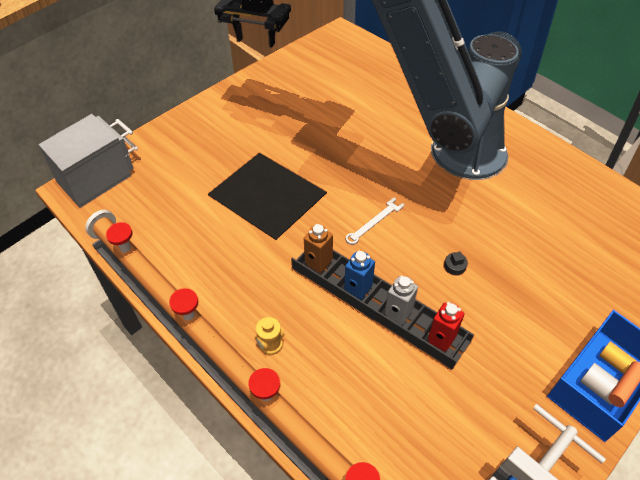

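View pics/top0.png

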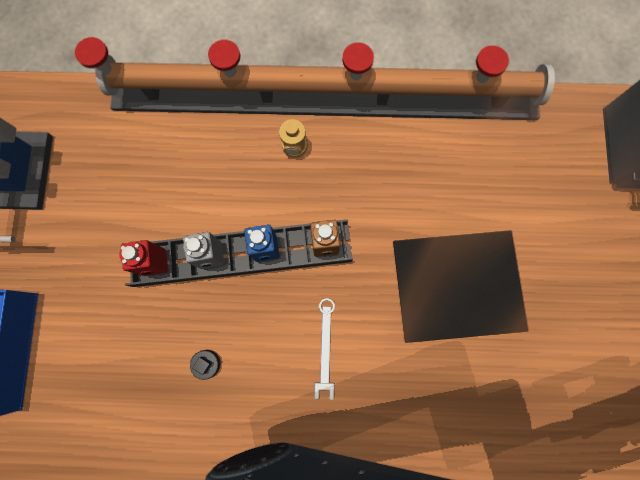

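The scene view shows blue in the stand's second slot (360,270), between bronze (318,245) and grey (402,297). The top view has the blue plug at (257,237), the mat corners at (394,240), (512,231), (527,331), (405,342), the spanner at x≈326 and the iron plug at (204,364).

```bash
cat > h.py <<'E'
from rig import bot,viewer
import cv2,numpy as np
np.set_printoptions(precision=4,suppress=True)
def K(c): return np.array([[c["fx"],0,c["cx"]],[0,c["fy"],c["cy"]],[0,0,1.]])
def px2w(c,uv,z):
    V=np.array(c["view"]);u=cv2.undistortPoints(np.array(uv,float).reshape(-1,1,2),K(c),np.array(c["D"],float))[:,0]
    d=np.c_[u,np.ones(len(u))]@V[:3,:3];o=-V[:3,:3].T@V[:3,3]
    return o+d*((z-o[2])/d[:,2])[:,None]
def w2px(c,P):
    V=np.array(c["view"]);return cv2.projectPoints(np.array(P,float).reshape(-1,1,3),cv2.Rodrigues(V[:3,:3])[0],V[:3,3],K(c),np.array(c["D"],float))[0][:,0]
E
python3 - <<'E'
from h import *
t=viewer.capture("top");s=viewer.capture("scene")
print("mat",px2w(t,[(394,240),(512,231),(527,331),(405,342)],.006))
print("mat scene",px2w(s,[(209,193),(261,154),(326,192),(277,236)],.006))
print("stand",px2w(t,[(348,221),(352,262),(130,286)],.047))
print("plugs blue bronze grey red",px2w(t,[(257,236.5),(325,231),(197,244),(129,253)],.152))
print("scene plugs",px2w(s,[(361,257),(319,230),(404.5,282),(452,309)],.152))
im=cv2.resize(t["frame"][190:310,100:380],None,fx=2.85,fy=2.85,interpolation=cv2.INTER_CUBIC)
im2=cv2.resize(s["frame"][210:370,280:480],None,fx=2,fy=2,interpolation=cv2.INTER_CUBIC)
im2=cv2.copyMakeBorder(im2[:250],0,0,0,im.shape[1]-400,cv2.BORDER_CONSTANT)
cv2.imwrite("pics/c1.png",np.vstack([im,im2])[:,:,::-1])
E
```

```text
mat [[ 0.5935 -0.1473  0.006 ]
 [ 0.6178 -0.3831  0.006 ]
 [ 0.422  -0.4024  0.006 ]
 [ 0.3955 -0.168   0.006 ]]
mat scene [[ 0.6129 -0.38    0.006 ]
 [ 0.4217 -0.3944  0.006 ]
 [ 0.3954 -0.1671  0.006 ]
 [ 0.5822 -0.1479  0.006 ]]
stand [[ 0.6204 -0.0534  0.047 ]
 [ 0.5414 -0.0622  0.047 ]
 [ 0.4856  0.3519  0.047 ]]
plugs blue bronze grey red [[ 0.5654  0.1022  0.152 ]
 [ 0.5776 -0.0107  0.152 ]
 [ 0.5502  0.2013  0.152 ]
 [ 0.5322  0.3131  0.152 ]]
scene plugs [[ 0.5671  0.1084  0.152 ]
 [ 0.5783 -0.0034  0.152 ]
 [ 0.5507  0.212   0.152 ]
 [ 0.5331  0.319   0.152 ]]
```

View pics/c1.png

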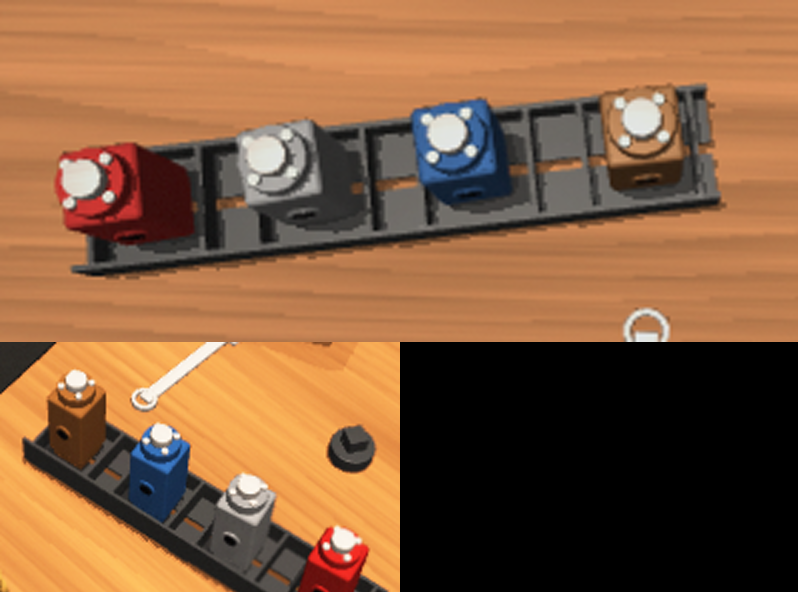

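Run:
```python
from h import *
from scipy.optimize import least_squares
t=viewer.capture("top");s=viewer.capture("scene")
f=lambda L:np.array(L,float)/2.85+[100,190]
g=lambda L:(np.array(L,float)-[0,342])/2+[280,210]
b=px2w(t,f([(423,119),(466,112),(473,149),(433,157)]),.13); print("bolts",b,b.mean(0),np.linalg.norm(np.diff(b,axis=0),axis=1))
e=np.r_[b[1:2]-b[0:1],b[2:3]-b[3:4]];print("yaw",np.degrees(np.arctan2(e[:,0],-e[:,1])));e=np.r_[b[0:1]-b[3:4],b[1:2]-b[2:3]];print(np.degrees(np.arctan2(e[:,1],e[:,0])))
print("stand",px2w(t,f([(706,86),(720,203),(75,270)]),.047),px2w(s,g([(25,440)]),.047))
for n,a,c in[("blue",(449,132),(161,434)),("bronze",(641,117),(76,380)),("grey",(267,156),(250,485)),("red",(84,178),(342,540))]:
    r=least_squares(lambda p:np.r_[w2px(t,p)[0]-f([a])[0],w2px(s,p)[0]-g([c])[0]],[.55,.1,.15]);print(n,r.x,r.fun)
```

```text
bolts [[0.5776 0.121  0.13  ]
 [0.5825 0.0953 0.13  ]
 [0.56   0.0899 0.13  ]
 [0.5545 0.1137 0.13  ]] [0.5686 0.1049 0.13  ] [0.0262 0.0232 0.0244]
yaw [10.9131 12.9859]
[17.5611 13.3151]
stand [[ 0.622  -0.0528  0.047 ]
 [ 0.5429 -0.0634  0.047 ]
 [ 0.4878  0.3591  0.047 ]] [[ 0.6215 -0.047   0.047 ]]
blue [0.5654 0.1028 0.1489] [-0.6337  0.4945 -0.9936 -0.0732]
bronze [ 0.5774 -0.0098  0.1494] [-0.472   0.3584 -0.7454 -0.1299]
grey [0.5484 0.209  0.1482] [-0.7177  0.5746 -1.1271  0.0205]
red [0.5331 0.3153 0.1474] [-0.5413  0.4441 -0.8544  0.0866]
```

Request:
arm_command(
  targets=[
    {"rot": [0,0,15],"offset": [-25,-20,-13],"gripper": 0},
    {"rot": [0,0,15],"offset": [-25,-20,-13],"gripper": 0},
    {"rot": [0,0,15],"offset": [-25,-20,-13],"gripper": 0},
    {"rot": [0,0,15],"offset": [-25,-20,-13],"gripper": 0},
    {"rot": [0,0,15],"offset": [-25,-20,-13],"gripper": 0},
    {"rot": [0,0,15],"offset": [-25,-20,-13],"gripper": 0},
    {"rot": [0,0,15],"offset": [-25,-20,-13],"gripper": 0},
    {"rot": [0,0,15],"offset": [-25,-20,-13],"gripper": 0},
  ],
)

```text
time_s: 1.1
position: [0.3479, -0.2407, 0.4246]
tcp_rot: [[0.209, -0.978, 0.003], [-0.978, -0.209, -0.001], [0.002, -0.003, -1.0]]
force: [-0.3, 0.3, 0.1]
opening: 1.0
```

```bash
cat >> h.py <<'E'
def st():
    s=bot.read_state()
    print("t",s["time_s"],"q",s["joint_positions"],"p",s["position"],"open %.3f"%s["opening"],"F",s["force"]);return s
def tool(psi,el,side=1):
    """tool z: azimuth psi, el deg below horizontal; tool x horizontal, to the right (side=1) or left"""
    a,e=np.radians([psi,el]);z=np.array([np.cos(a)*np.cos(e),np.sin(a)*np.cos(e),-np.sin(e)])
    x=side*np.array([np.sin(a),-np.cos(a),0]);return np.c_[x,np.cross(z,x),z]
def mv(s,p,R,ref=None):
    from scipy.spatial.transform import Rotation as Ro
    R0=s["tcp_rot"];p0=s["position"]
    print("rot",Ro.from_matrix(R0.T@R).as_rotvec(degrees=True).round(2),"off cm",(R0.T@(np.array(p)-p0)*100).round(2))
E
python3 - <<'E'
from h import *
s=st();print(s["tcp_rot"]);mv(s,[.42,.07,.42],tool(12,60))
E
```

```text
t 1.1 q [-49.9412   5.0287  98.0186   0.0949  76.7633  27.9851] p [ 0.3479 -0.2407  0.4246] open 1.000 F [-0.306   0.3251  0.0959]
[[ 0.2088 -0.978   0.0034]
 [-0.978  -0.2088 -0.0015]
 [ 0.0022 -0.003  -1.    ]]
rot [29.83 -0.11  0.08] off cm [-28.88 -13.54   0.44]
```

Request:
arm_command(
  targets=[
    {"rot": [30,0,0],"offset": [-29,-13.5,0],"gripper": 0},
    {"rot": [30,0,0],"offset": [-29,-13.5,0],"gripper": 0},
    {"rot": [30,0,0],"offset": [-29,-13.5,0],"gripper": 0},
    {"rot": [30,0,0],"offset": [-29,-13.5,0],"gripper": 0},
    {"rot": [30,0,0],"offset": [-29,-13.5,0],"gripper": 0},
    {"rot": [30,0,0],"offset": [-29,-13.5,0],"gripper": 0},
    {"rot": [30,0,0],"offset": [-29,-13.5,0],"gripper": 0},
    {"rot": [30,0,0],"offset": [-29,-13.5,0],"gripper": 0},
  ],
)

```text
time_s: 1.9
position: [0.4204, 0.0689, 0.422]
tcp_rot: [[0.21, -0.847, 0.489], [-0.978, -0.182, 0.104], [0.0, -0.5, -0.866]]
force: [-0.7, 0.6, 0.3]
opening: 1.0
```

Run:
```python
from h import *
from scipy.optimize import least_squares
s=st();print(s["tcp_rot"])
S=[([-73.4831,30.274,82.1497,.0005,67.6898,-10.2265],[.2811,-.5576,.2914]),([-49.9412,5.0287,98.0186,.0949,76.7633,27.9851],[.3479,-.2407,.4246]),(s["joint_positions"],s["position"])]
def fk(q,L):
    a1,d1,l2,l4,d6=L;q=np.radians(q);a=q[1]+q[2];b=a+q[4]
    return np.array([a1+l2*np.sin(q[1])+l4*np.sin(a)+d6*np.sin(b),d1+l2*np.cos(q[1])+l4*np.cos(a)+d6*np.cos(b)])
r=least_squares(lambda L:np.concatenate([fk(q,L)-[np.hypot(*p[:2]),p[2]] for q,p in S]),[0,.3,.4,.4,.1]);print(r.x,r.fun,r.jac.shape,np.linalg.svd(r.jac)[1])
```

```text
t 1.9 q [-12.8301  -4.5187 113.2989  17.3132  44.9261  55.6156] p [0.4204 0.0689 0.422 ] open 1.000 F [-0.7143  0.5639  0.3431]
[[ 0.2095 -0.847   0.4886]
 [-0.9778 -0.1817  0.1043]
 [ 0.0005 -0.4996 -0.8662]]
[-0.0108  0.2214  0.5445  0.3924  0.2476] [ 0.0015  0.003  -0.003   0.0031  0.0014 -0.0061] (6, 5) [3.0289 2.3803 0.3177 0.2287 0.0816]
```

```bash
cat > kin.py <<'E'
from h import *
from scipy.optimize import least_squares
from scipy.spatial.transform import Rotation as Ro
S=[([-73.4831,30.274,82.1497,.0005,67.6898,-10.2265],[.2811,-.5576,.2914]),([-49.9412,5.0287,98.0186,.0949,76.7633,27.9851],[.3479,-.2407,.4246]),([-12.8301,-4.5187,113.2989,17.3132,44.9261,55.6156],[.4204,.0689,.4220])]
E_=lambda s,a:Ro.from_euler(s,a,degrees=True)
def fk(q,L,s4=1,s6=1):
    d1,off,l2,l4,d6=L;A=E_('z',q[0]);B=A*E_('y',q[1]);C=B*E_('y',q[2]);W=C*E_('z',s4*q[3])*E_('y',q[4])
    p=A.apply([0,off,d1])+B.apply([0,0,l2])+C.apply([0,0,l4])+W.apply([0,0,d6])
    return p,(W*E_('z',s6*q[5])).as_matrix()
def fit(S=S,s4=1):
    return least_squares(lambda L:np.concatenate([fk(q,L,s4)[0]-p for q,p in S]),[.3,.11,.5,.4,.2])
E
python3 - <<'E'
from kin import *
for s4 in(1,-1):
    r=fit(s4=s4);print(s4,r.x,r.fun)
    for s6 in(1,-1):print(fk(S[2][0],r.x,s4,s6)[1])
E
```

```text
1 [0.1655 0.1126 0.5562 0.364  0.2126] [ 0.0021 -0.0014  0.0031 -0.0014  0.0042  0.0002  0.0017 -0.0037 -0.0033]
[[-0.2095  0.847   0.4886]
 [ 0.9778  0.1817  0.1043]
 [-0.0005  0.4996 -0.8662]]
[[-0.7136 -0.502   0.4886]
 [-0.5235  0.8456  0.1043]
 [-0.4655 -0.1814 -0.8662]]
-1 [0.1256 0.1345 0.4916 0.3939 0.0967] [ 0.0217  0.0093  0.0118  0.0298  0.0002  0.0051 -0.0265 -0.0416 -0.0169]
[[-0.4165  0.8187  0.3953]
 [ 0.7809  0.5448 -0.3056]
 [-0.4655  0.1814 -0.8662]]
[[-0.6123 -0.6847  0.3953]
 [-0.7906  0.5306 -0.3056]
 [-0.0005 -0.4996 -0.8662]]
```

```bash
cat >> kin.py <<'E'
LO=np.array([-176.69,-43.24,12.49,-82,0,-163.58]);HI=np.array([176.69,126.21,139.97,262,151.66,163.58])
def fk7(q,L):
    d1,off,l2,l4,d6,a1,e=L;A=E_('z',q[0]);B=A*E_('y',q[1]);C=B*E_('y',q[2]);W=C*E_('z',q[3])*E_('y',q[4])
    p=A.apply([a1,off,d1])+B.apply([0,0,l2])+C.apply([e,0,l4])+W.apply([0,0,d6])
    return p,(W*E_('z',q[5]+180)).as_matrix()
def fit7(S=S):
    return least_squares(lambda L:np.concatenate([fk7(q,L)[0]-p for q,p in S]+[.02*(L[5:])]),[.165,.112,.55,.36,.21,0,0])
def ik(p,R,L,n=25,seed=0):
    rng=np.random.default_rng(seed);out=[]
    for i in range(n):
        f=lambda q:(lambda P:np.r_[(P[0]-p)*10,Ro.from_matrix(P[1].T@R).as_rotvec()])(fk7(q,L))
        r=least_squares(f,LO+(HI-LO)*rng.uniform(.1,.9,6),bounds=(LO,HI),x_scale=50,max_nfev=150)
        if r.cost<1e-6 and not any(np.abs(r.x-o).max()<3 for o in out): out.append(r.x)
    return out
E
python3 - <<'E'
from kin import *
r=fit7();L=r.x;print(L,r.fun)
def show(n,g,R):
    print(n);[print("   ",q.round(0)) for q in ik(np.array(g)-.051*R[:,2],R,L)]
for el in(35,45,60):
  for sd in(1,-1): show(f"G1 el{el} side{sd}",[.566,.104,.105],tool(12,el,sd))
for el in(35,45):show(f"G1 high el{el}",[.566,.104,.25],tool(12,el,1))
for az in(-30,0,30):show(f"lay az{az}",[.507,-.275,.03],tool(az,45,-1))
show("back",[.566,.104,.105],tool(12,135,1))
show("inv",[.6,-.1,.6],tool(0,-45,-1))
show("inv",[.6,-.2,.8],tool(-10,-45,-1))
E
```

```text
[ 0.2654  0.1111  0.5853  0.3911  0.2338 -0.0018  0.1043] [ 0.0002 -0.0001  0.0001 -0.0001  0.0003  0.0002  0.0001 -0.0003 -0.0003
 -0.      0.0021]
G1 el35 side1
    [-10.  48. 133. 159.  56. -90.]
G1 el35 side-1
    [-10.  48. 133. 159.  56.  90.]
G1 el45 side1
    [ -8.  40. 128. 155.  34. -83.]
G1 el45 side-1
    [ -8.  40. 128. 155.  34.  97.]
G1 el60 side1
    [ -5.  35. 118. 100.   9. -25.]
G1 el60 side-1
    [ -5.  35. 118. 100.   9. 155.]
G1 high el35
    [-10.  23. 128. 142.  29. -68.]
G1 high el45
    [ -8.  19. 121. 104.  14. -29.]
lay az-30
    [-45.  52. 127. 165.  45.  90.]
lay az0
    [-58.  51. 122. 116.  42.  98.]
lay az30
    [-61.  51. 109.  70.  49. 117.]
back
    [  3.  56.  64.  -7. 104.  82.]
inv
    [-30.  28. 119. 159. 105. 106.]
inv
    [-37.  10. 102. 160.  72. 116.]
```

```bash
cat >> kin.py <<'E'
LF=fit7().x
def gmv(g,R,s=None):
    s=s or st();mv(s,np.array(g)-.051*R[:,2],R)
E
python3 - <<'E'
from kin import *
gmv([.566,.104,.25],tool(12,45,1))
E
```

```text
t 1.9 q [-12.8301  -4.5187 113.2989  17.3132  44.9261  55.6156] p [0.4204 0.0689 0.422 ] open 1.000 F [-0.7143  0.5639  0.3431]
rot [15.02  0.03  0.09] off cm [-0.4  -3.05 17.45]
```

Request:
arm_command(
  targets=[
    {"rot": [15,0,0],"offset": [-0.4,-3,17.4],"gripper": 0},
    {"rot": [15,0,0],"offset": [-0.4,-3,17.4],"gripper": 0},
    {"rot": [15,0,0],"offset": [-0.4,-3,17.4],"gripper": 0},
    {"rot": [15,0,0],"offset": [-0.4,-3,17.4],"gripper": 0},
    {"rot": [15,0,0],"offset": [-0.4,-3,17.4],"gripper": 0},
    {"rot": [15,0,0],"offset": [-0.4,-3,17.4],"gripper": 0},
    {"rot": [15,0,0],"offset": [-0.4,-3,17.4],"gripper": 0},
    {"rot": [15,0,0],"offset": [-0.4,-3,17.4],"gripper": 0},
  ],
)

```text
time_s: 2.7
position: [0.5311, 0.0912, 0.2837]
tcp_rot: [[0.199, -0.697, 0.689], [-0.98, -0.141, 0.141], [-0.001, -0.703, -0.711]]
force: [0.2, -0.0, -0.5]
opening: 1.001
```

Run:
```python
from kin import *
s=st();gmv([.566,.104,.25],tool(12,45,1),s);gmv([.566,.104,.107],tool(12,45,1),s)
c=viewer.capture("scene");t=viewer.capture("top")
a=cv2.resize(c["frame"][120:360,250:490],None,fx=1.6,fy=1.6);b=cv2.resize(t["frame"][160:400,140:380],None,fx=1.6,fy=1.6)
cv2.imwrite("pics/c2.png",np.hstack([a,b])[:,:,::-1])
```

```text
t 2.7 q [ -8.3587  19.7522 121.2976 105.7413  14.4109 -30.5866] p [0.5311 0.0912 0.2837] open 1.001 F [ 0.2008 -0.0164 -0.4851]
rot [ 0.3  -0.32 -0.39] off cm [-0.52 -0.22 -0.12]
rot [ 0.3  -0.32 -0.39] off cm [-0.51  9.84 10.05]
```

View pics/c2.png

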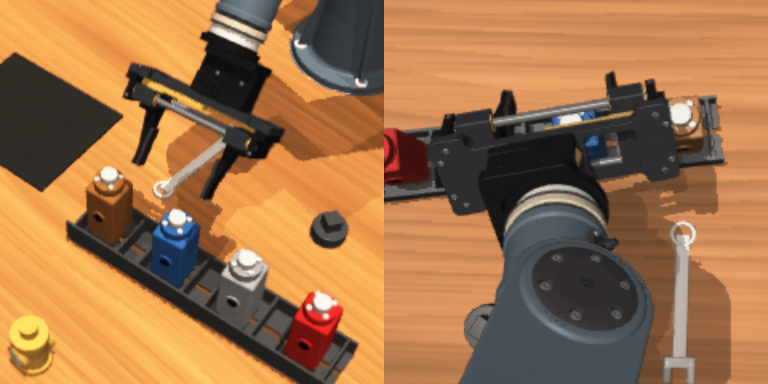

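The gripper is above blue, with the jaws square to it and on either side of the plug. I'll descend and close.

Request:
arm_command(
  targets=[
    {"rot": [0,0,0],"offset": [-0.5,1,1],"gripper": 0},
    {"rot": [0,0,0],"offset": [-0.5,2.5,2.6],"gripper": 0},
    {"rot": [0,0,0],"offset": [-0.5,4,4.1],"gripper": 0},
    {"rot": [0,0,0],"offset": [-0.5,5.5,5.6],"gripper": 0},
    {"rot": [0,0,0],"offset": [-0.5,7,7.2],"gripper": 0},
    {"rot": [0,0,0],"offset": [-0.5,8.5,8.7],"gripper": 0},
    {"rot": [0,0,0],"offset": [-0.5,9.8,10],"gripper": 0},
    {"rot": [0,0,0],"offset": [-0.5,9.8,10],"gripper": 0},
  ],
)

```text
time_s: 3.6
position: [0.5306, 0.0983, 0.1458]
tcp_rot: [[0.203, -0.694, 0.691], [-0.979, -0.143, 0.145], [-0.002, -0.706, -0.708]]
force: [-0.7, -0.1, -0.1]
opening: 0.996
```

Run:
```python
from kin import *
s=st();gmv([.566,.104,.107],tool(12,45,1),s)
```

```text
t 3.6 q [ -7.4047  40.7232 126.8621 154.9917  33.3872 -82.4693] p [0.5306 0.0983 0.1458] open 0.996 F [-0.6986 -0.1399 -0.0732]
rot [ 0.09 -0.12 -0.25] off cm [0.18 0.21 0.17]
```

Request:
arm_command(
  targets=[
    {"rot": [0,0,0],"offset": [0,0.2,0.2],"gripper": 0.2},
    {"rot": [0,0,0],"offset": [0,0.2,0.2],"gripper": 0.4},
    {"rot": [0,0,0],"offset": [0,0.2,0.2],"gripper": 1},
    {"rot": [0,0,0],"offset": [0,0.2,0.2],"gripper": 1},
    {"rot": [0,0,0],"offset": [0,0.2,0.2],"gripper": 1},
    {"rot": [0,0,0],"offset": [0,0.2,0.2],"gripper": 1},
    {"rot": [0,0,0],"offset": [0,0.2,0.2],"gripper": 1},
    {"rot": [0,0,0],"offset": [0,0.2,0.2],"gripper": 1},
  ],
)

```text
time_s: 4.4
position: [0.5309, 0.0986, 0.1442]
tcp_rot: [[0.203, -0.691, 0.693], [-0.979, -0.143, 0.144], [-0.0, -0.708, -0.706]]
force: [-1.8, -1.2, 4.2]
opening: 0.549
```

Request:
arm_command(
  targets=[
    {"rot": [0,0,0],"offset": [0,0,0],"gripper": 1},
    {"rot": [0,0,0],"offset": [0,0,0],"gripper": 1},
    {"rot": [0,0,0],"offset": [0,-0.4,-0.4],"gripper": 1},
    {"rot": [0,0,0],"offset": [0,-1,-1],"gripper": 1},
    {"rot": [0,0,0],"offset": [0,-1.8,-1.8],"gripper": 1},
    {"rot": [0,0,0],"offset": [0,-2.8,-2.8],"gripper": 1},
    {"rot": [0,0,0],"offset": [0,-3.8,-3.8],"gripper": 1},
    {"rot": [0,0,0],"offset": [0,-4.8,-4.8],"gripper": 1},
  ],
)

```text
time_s: 5.2
position: [0.5296, 0.0987, 0.2116]
tcp_rot: [[0.204, -0.695, 0.69], [-0.979, -0.145, 0.143], [0.0, -0.705, -0.71]]
force: [0.1, 0.7, -4.4]
opening: 0.549
```

Run:
```python
from kin import *
s=st();R=tool(12,45,1);z=s["tcp_rot"][:,2]
for az in(12,0,-15,-30):
  for side in (1,-1):
   for g in([.566,.104,.24],[.54,-.08,.24],[.53,-.25,.24]):
    R=tool(az,45,side);print(az,side,g,[q.round(0) for q in ik(np.array(g)-.051*R[:,2],R,LF,12)])
```

```text
t 5.2 q [ -7.2979  30.1875 125.1098 143.3308  22.625  -69.286 ] p [0.5296 0.0987 0.2116] open 0.549 F [ 0.0972  0.7321 -4.3742]
12 1 [0.566, 0.104, 0.24] [array([ -8.,  20., 122., 112.,  15., -36.])]
12 1 [0.54, -0.08, 0.24] [array([-37.,  20., 123.,  84.,  33., -32.])]
12 1 [0.53, -0.25, 0.24] [array([-56.,  24., 113.,  66.,  46., -28.])]
12 -1 [0.566, 0.104, 0.24] [array([ -8.,  20., 122., 112.,  15., 144.])]
12 -1 [0.54, -0.08, 0.24] [array([-37.,  20., 123.,  84.,  33., 148.])]
12 -1 [0.53, -0.25, 0.24] [array([-56.,  24., 113.,  66.,  46., 152.])]
0 1 [0.566, 0.104, 0.24] [array([ -1.,  21., 121., 173.,   7., -84.])]
0 1 [0.54, -0.08, 0.24] [array([-32.,  19., 126., 101.,  22., -36.])]
0 1 [0.53, -0.25, 0.24] [array([-53.,  22., 117.,  76.,  35., -27.])]
0 -1 [0.566, 0.104, 0.24] [array([ -1.,  21., 121., 173.,   7.,  96.])]
0 -1 [0.54, -0.08, 0.24] [array([-32.,  19., 126., 101.,  22., 144.])]
0 -1 [0.53, -0.25, 0.24] [array([-53.,  22., 117.,  76.,  35., 153.])]
-15 1 [0.566, 0.104, 0.24] [array([   7.,   22.,  118.,  259.,   16., -153.])]
-15 1 [0.54, -0.08, 0.24] [array([-23.,  19., 126., 147.,  11., -63.])]
-15 1 [0.53, -0.25, 0.24] [array([-47.,  21., 120.,  93.,  22., -28.])]
-15 -1 [0.566, 0.104, 0.24] [array([  7.,  22., 118., 259.,  16.,  27.])]
-15 -1 [0.54, -0.08, 0.24] [array([-23.,  19., 126., 147.,  11., 117.])]
-15 -1 [0.53, -0.25, 0.24] [array([-47.,  21., 120.,  93.,  22., 152.])]
-30 1 [0.566, 0.104, 0.24] [array([  13.,   24.,  113.,  -78.,   30., -160.])]
-30 1 [0.54, -0.08, 0.24] [array([ -14.,   20.,  123.,  238.,   13., -137.])]
-30 1 [0.53, -0.25, 0.24] [array([-40.,  21., 121., 132.,   9., -49.])]
-30 -1 [0.566, 0.104, 0.24] [array([ 13.,  24., 113., -78.,  30.,  20.])]
-30 -1 [0.54, -0.08, 0.24] [array([-14.,  20., 123., 238.,  13.,  43.])]
-30 -1 [0.53, -0.25, 0.24] [array([-40.,  21., 121., 132.,   9., 131.])]
```

Run:
```python
from kin import *
for az in(15,0,-15):
  h=np.array([np.cos(np.radians(az)),np.sin(np.radians(az))])
  for cx in(.51,.53):
   for side,z in((1,.27),(1,.17),(-1,.17),(-1,.03)):
    R=tool(az,45,side);g=np.r_[np.array([cx,-.273])-.03*h,z];print(az,side,g,[q.round(0) for q in ik(g-.051*R[:,2],R,LF,10)])
s=st();gmv([.566,.104,.28],tool(12,45,1),s);gmv([.5,-.27,.28],tool(0,45,1),s)
```

```text
15 1 [ 0.481  -0.2808  0.27  ] [array([-64.,  21., 112.,  58.,  55., -28.])]
15 1 [ 0.481  -0.2808  0.17  ] [array([-64.,  32., 116.,  70.,  48., -46.])]
15 -1 [ 0.481  -0.2808  0.17  ] [array([-64.,  32., 116.,  70.,  48., 134.])]
15 -1 [ 0.481  -0.2808  0.03  ] [array([-64.,  51., 118.,  90.,  44., 106.])]
15 1 [ 0.501  -0.2808  0.27  ] [array([-62.,  22., 110.,  59.,  54., -25.])]
15 1 [ 0.501  -0.2808  0.17  ] [array([-62.,  33., 115.,  71.,  47., -44.])]
15 -1 [ 0.501  -0.2808  0.17  ] [array([-62.,  33., 115.,  71.,  47., 136.])]
15 -1 [ 0.501  -0.2808  0.03  ] [array([-62.,  51., 116.,  90.,  43., 109.])]
0 1 [ 0.48  -0.273  0.27 ] [array([-61.,  18., 118.,  68.,  42., -23.])]
0 1 [ 0.48  -0.273  0.17 ] [array([-61.,  31., 123.,  90.,  38., -52.])]
0 -1 [ 0.48  -0.273  0.17 ] [array([-61.,  31., 123.,  90.,  38., 128.])]
0 -1 [ 0.48  -0.273  0.03 ] [array([-61.,  52., 125., 116.,  44.,  94.])]
0 1 [ 0.5   -0.273  0.27 ] [array([-58.,  19., 116.,  68.,  40., -21.])]
0 1 [ 0.5   -0.273  0.17 ] [array([-58.,  31., 121.,  90.,  37., -49.])]
0 -1 [ 0.5   -0.273  0.17 ] [array([-58.
[... 265 characters left out ...]
15 -1 [ 0.481  -0.2652  0.17  ] [array([-55.,  30., 128., 118.,  31., 118.])]
-15 -1 [ 0.481  -0.2652  0.03  ] [array([-55.,  53., 130., 142.,  48.,  87.])]
-15 1 [ 0.501  -0.2652  0.27  ] [array([-52.,  16., 120.,  80.,  26., -17.])]
-15 1 [ 0.501  -0.2652  0.17  ] [array([-52.,  30., 126., 118.,  29., -60.])]
-15 -1 [ 0.501  -0.2652  0.17  ] [array([-52.,  30., 126., 118.,  29., 120.])]
-15 -1 [ 0.501  -0.2652  0.03  ] [array([-52.,  52., 128., 143.,  45.,  90.])]
t 5.2 q [ -7.2979  30.1875 125.1098 143.3308  22.625  -69.286 ] p [0.5296 0.0987 0.2116] open 0.549 F [ 0.0972  0.7321 -4.3742]
rot [ 0.2  -0.19 -0.16] off cm [ 0.24 -7.41 -7.36]
rot [0.2  8.28 8.34] off cm [ 34.76   2.54 -17.22]
```

Request:
arm_command(
  targets=[
    {"rot": [0,0,0],"offset": [0,-2,-2],"gripper": 1},
    {"rot": [0,0,0],"offset": [0,-4,-4],"gripper": 1},
    {"rot": [0,0,0],"offset": [0,-6,-6],"gripper": 1},
    {"rot": [0,0,0],"offset": [0.2,-7.4,-7.4],"gripper": 1},
    {"rot": [0,0,0],"offset": [0.2,-7.4,-7.4],"gripper": 1},
    {"rot": [0,1,1],"offset": [2.5,-6.6,-8.1],"gripper": 1},
    {"rot": [0,2,2],"offset": [5.5,-5.8,-8.9],"gripper": 1},
    {"rot": [0,3,3],"offset": [8.5,-5,-9.7],"gripper": 1},
  ],
)

```text
time_s: 6.0
position: [0.5139, 0.0087, 0.3155]
tcp_rot: [[0.132, -0.702, 0.7], [-0.991, -0.094, 0.093], [0.001, -0.706, -0.708]]
force: [0.2, -0.6, -3.5]
opening: 0.548
```

Run:
```python
from kin import *
gmv([.48,-.27,.28],tool(0,45,1))
```

```text
t 6.0 q [-20.6922  14.0883 122.2501  83.3991  19.6479 -13.8625] p [0.5139 0.0087 0.3155] open 0.548 F [ 0.1643 -0.5796 -3.5237]
rot [0.07 5.32 5.39] off cm [26.7   7.49 -7.53]
```

Request:
arm_command(
  targets=[
    {"rot": [0,0.7,0.7],"offset": [3.4,0.9,-1],"gripper": 1},
    {"rot": [0,1.4,1.4],"offset": [6.8,1.9,-1.9],"gripper": 1},
    {"rot": [0,2.1,2.1],"offset": [10.3,2.9,-2.9],"gripper": 1},
    {"rot": [0,2.8,2.8],"offset": [14,3.9,-3.9],"gripper": 1},
    {"rot": [0,3.5,3.5],"offset": [17.6,4.9,-4.9],"gripper": 1},
    {"rot": [0,4.2,4.2],"offset": [21,5.9,-5.9],"gripper": 1},
    {"rot": [0,4.9,4.9],"offset": [24.3,6.9,-6.9],"gripper": 1},
    {"rot": [0,5.4,5.4],"offset": [26.7,7.5,-7.5],"gripper": 1},
  ],
)

```text
time_s: 6.8
position: [0.4437, -0.2717, 0.3152]
tcp_rot: [[-0.005, -0.709, 0.705], [-1.0, 0.002, -0.004], [0.001, -0.705, -0.709]]
force: [1.0, 0.1, -4.1]
opening: 0.555
```

Run:
```python
from kin import *
gmv([.48,-.273,.16],tool(0,45,1))
```

```text
t 6.8 q [-60.9463  16.8069 117.3722  66.504   42.0777 -21.2718] p [ 0.4437 -0.2717  0.3152] open 0.555 F [ 0.9625  0.1278 -4.0829]
rot [ 0.14 -0.24 -0.14] off cm [0.11 8.38 8.46]
```

Request:
arm_command(
  targets=[
    {"rot": [0,0,0],"offset": [0,1,1],"gripper": 1},
    {"rot": [0,0,0],"offset": [0,3,3],"gripper": 1},
    {"rot": [0,0,0],"offset": [0,5,5],"gripper": 1},
    {"rot": [0,0,0],"offset": [0,7,7],"gripper": 1},
    {"rot": [0,0,0],"offset": [0,8.4,8.4],"gripper": 1},
    {"rot": [0,0,3],"offset": [0,8.4,8.4],"gripper": 1},
    {"rot": [0,0,8],"offset": [0,8.4,8.4],"gripper": 1},
    {"rot": [0,0,15],"offset": [0,8.4,8.4],"gripper": 1},
  ],
)

```text
time_s: 7.6
position: [0.4446, -0.2695, 0.196]
tcp_rot: [[-0.188, -0.684, 0.705], [-0.964, 0.264, -0.001], [-0.186, -0.68, -0.709]]
force: [-0.9, -0.4, -4.3]
opening: 0.555
```

Request:
arm_command(
  targets=[
    {"rot": [0,0,7.5],"offset": [0,0,0],"gripper": 1},
    {"rot": [0,0,15],"offset": [0,0,0],"gripper": 1},
    {"rot": [0,0,22.5],"offset": [0,0,0],"gripper": 1},
    {"rot": [0,0,30],"offset": [0,0,0],"gripper": 1},
    {"rot": [0,0,37.5],"offset": [0,0,0],"gripper": 1},
    {"rot": [0,0,45],"offset": [0,0,0],"gripper": 1},
    {"rot": [0,0,52.5],"offset": [0,0,0],"gripper": 1},
    {"rot": [0,0,60],"offset": [0,0,0],"gripper": 1},
  ],
)

```text
time_s: 8.4
position: [0.4446, -0.2696, 0.1965]
tcp_rot: [[-0.686, -0.178, 0.705], [-0.253, 0.967, -0.002], [-0.682, -0.18, -0.709]]
force: [0.3, -0.3, -2.8]
opening: 0.55
```

Request:
arm_command(
  targets=[
    {"rot": [0,0,7.5],"offset": [0,0,0],"gripper": 1},
    {"rot": [0,0,15],"offset": [0,0,0],"gripper": 1},
    {"rot": [0,0,22.5],"offset": [0,0,0],"gripper": 1},
    {"rot": [0,0,30],"offset": [0,0,0],"gripper": 1},
    {"rot": [0,0,37.5],"offset": [0,0,0],"gripper": 1},
    {"rot": [0,0,45],"offset": [0,0,0],"gripper": 1},
    {"rot": [0,0,52.5],"offset": [0,0,0],"gripper": 1},
    {"rot": [0,0,60],"offset": [0,0,0],"gripper": 1},
  ],
)

```text
time_s: 9.2
position: [0.4446, -0.2696, 0.1965]
tcp_rot: [[-0.498, 0.505, 0.705], [0.711, 0.703, -0.002], [-0.497, 0.501, -0.709]]
force: [0.0, 1.0, -4.1]
opening: 0.55
```

Run:
```python
from kin import *
gmv([.48,-.273,.16],tool(0,45,-1))
c=viewer.capture("scene");t=viewer.capture("top")
a=cv2.resize(c["frame"][80:320,150:390],None,fx=1.6,fy=1.6);b=cv2.resize(t["frame"][160:400,340:580],None,fx=1.6,fy=1.6)
cv2.imwrite("pics/c3.png",np.hstack([a,b])[:,:,::-1])
```

```text
t 9.2 q [-60.6913  32.8305 123.5789  93.1594  37.9385  79.7553] p [ 0.4446 -0.2696  0.1965] open 0.550 F [ 0.0246  0.9629 -4.065 ]
rot [-0.2   0.03 44.67] off cm [-0.19 -0.29 -0.02]
```

View pics/c3.png

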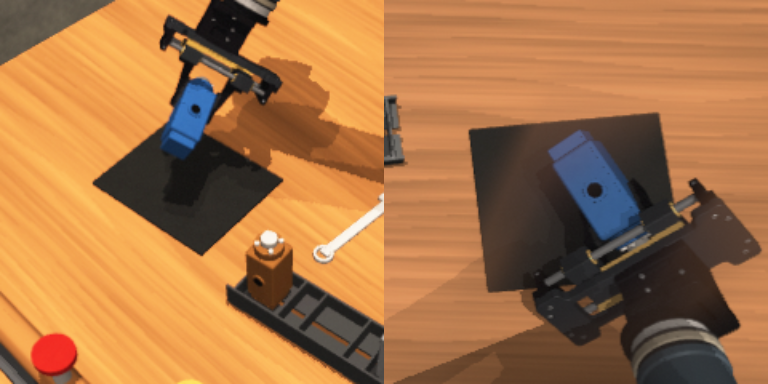

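The body hasn't slipped in the jaws. I'll finish the roll and lower it.

Request:
arm_command(
  targets=[
    {"rot": [0,0,7.5],"offset": [0,0,0],"gripper": 1},
    {"rot": [0,0,15],"offset": [0,0,0],"gripper": 1},
    {"rot": [0,0,22.5],"offset": [0,0,0],"gripper": 1},
    {"rot": [0,0,30],"offset": [0,0,0],"gripper": 1},
    {"rot": [0,0,37.5],"offset": [0,0,0],"gripper": 1},
    {"rot": [0,0,43],"offset": [0,0,0],"gripper": 1},
    {"rot": [0,0,44.7],"offset": [0,0,0],"gripper": 1},
    {"rot": [0,0,44.7],"offset": [0,0,0],"gripper": 1},
  ],
)

```text
time_s: 10.1
position: [0.445, -0.2697, 0.1967]
tcp_rot: [[-0.004, 0.708, 0.706], [1.0, 0.007, -0.002], [-0.006, 0.706, -0.708]]
force: [-0.3, -0.1, -3.6]
opening: 0.55
```

Request:
arm_command(
  targets=[
    {"rot": [0,0,0],"offset": [0,-1,1],"gripper": 1},
    {"rot": [0,0,0],"offset": [0,-2.5,2.5],"gripper": 1},
    {"rot": [0,0,0],"offset": [0,-4,4],"gripper": 1},
    {"rot": [0,0,0],"offset": [0,-5.5,5.5],"gripper": 1},
    {"rot": [0,0,0],"offset": [0,-6.8,6.8],"gripper": 1},
    {"rot": [0,0,0],"offset": [0,-7.8,7.8],"gripper": 1},
    {"rot": [0,0,0],"offset": [0,-8.3,8.3],"gripper": 1},
    {"rot": [0,0,0],"offset": [0,-8.3,8.3],"gripper": 1},
  ],
)

```text
time_s: 10.9
position: [0.4451, -0.2705, 0.0785]
tcp_rot: [[-0.002, 0.708, 0.706], [1.0, 0.004, -0.001], [-0.004, 0.706, -0.708]]
force: [0.1, 1.7, -2.5]
opening: 0.552
```

Run:
```python
from kin import *
s=st();R=s["tcp_rot"];print(R,s["position"]+.051*R[:,2]);gmv([.48,-.272,.031],tool(0,45,-1),s)
```

```text
t 10.9 q [-60.7443  50.9823 124.8002 115.4693  42.9941  95.1038] p [ 0.4451 -0.2705  0.0785] open 0.552 F [ 0.0823  1.7243 -2.5214]
[[-0.0019  0.7079  0.7063]
 [ 1.      0.0039 -0.0012]
 [-0.0036  0.7063 -0.7079]] [ 0.4811 -0.2705  0.0424]
rot [-0.06  0.07  0.22] off cm [-0.15 -0.89  0.72]
```

Request:
arm_command(
  targets=[
    {"rot": [0,0,0],"offset": [0,-0.3,0.3],"gripper": 1},
    {"rot": [0,0,0],"offset": [0,-0.5,0.5],"gripper": 1},
    {"rot": [0,0,0],"offset": [0,-0.65,0.65],"gripper": 1},
    {"rot": [0,0,0],"offset": [0,-0.72,0.72],"gripper": 1},
    {"rot": [0,0,0],"offset": [0,-0.76,0.76],"gripper": 1},
    {"rot": [0,0,0],"offset": [0,-0.76,0.76],"gripper": 1},
  ],
)

```text
time_s: 11.5
position: [0.4452, -0.2704, 0.0687]
tcp_rot: [[-0.001, 0.707, 0.707], [1.0, 0.004, -0.002], [-0.004, 0.707, -0.707]]
force: [0.3, -0.2, -3.5]
opening: 0.547
```

Run:
```python
from kin import *
s=st();R=s["tcp_rot"];print(s["position"]+.051*R[:,2])
c=viewer.capture("scene")
cv2.imwrite("pics/c4.png",cv2.resize(c["frame"][130:270,200:360],None,fx=4,fy=4,interpolation=cv2.INTER_CUBIC)[:,:,::-1])
```

```text
t 11.5 q [-60.7442  52.4908 124.7053 116.8729  43.6849  93.2188] p [ 0.4452 -0.2704  0.0687] open 0.547 F [ 0.3269 -0.248  -3.4662]
[ 0.4813 -0.2705  0.0327]
```

View pics/c4.png

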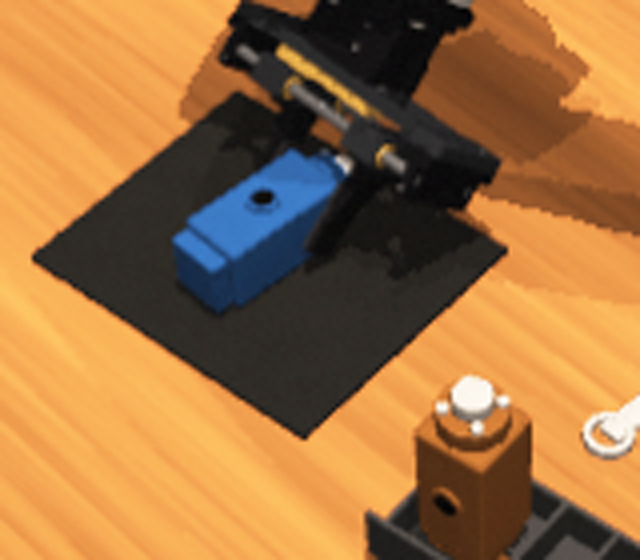

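The body is level, about 2–3 mm above the middle of the mat.

Request:
arm_command(
  targets=[
    {"rot": [0,0,0],"offset": [0,-0.08,0.08],"gripper": 1},
    {"rot": [0,0,0],"offset": [0,-0.15,0.15],"gripper": 1},
    {"rot": [0,0,0],"offset": [0,-0.2,0.2],"gripper": 1},
    {"rot": [0,0,0],"offset": [0,-0.2,0.2],"gripper": 1},
  ],
)

```text
time_s: 11.95
position: [0.4452, -0.2704, 0.0659]
tcp_rot: [[-0.001, 0.707, 0.707], [1.0, 0.003, -0.002], [-0.004, 0.707, -0.707]]
force: [-0.7, -0.1, -2.1]
opening: 0.55
```

Request:
arm_command(
  targets=[
    {"rot": [0,0,0],"offset": [0,-0.05,0.05],"gripper": 1},
    {"rot": [0,0,0],"offset": [0,-0.05,0.05],"gripper": 0.4},
    {"rot": [0,0,0],"offset": [0,-0.05,0.05],"gripper": 0.2},
    {"rot": [0,0,0],"offset": [0,-0.05,0.05],"gripper": 0},
    {"rot": [0,0,0],"offset": [0,-0.05,0.05],"gripper": 0},
    {"rot": [0,0,0],"offset": [0,-0.05,0.05],"gripper": 0},
    {"rot": [0,0,0],"offset": [0,-0.05,0.05],"gripper": 0},
    {"rot": [0,0,0],"offset": [0,-0.05,0.05],"gripper": 0},
  ],
)

```text
time_s: 12.75
position: [0.4452, -0.2703, 0.0651]
tcp_rot: [[-0.001, 0.707, 0.707], [1.0, 0.004, -0.002], [-0.004, 0.707, -0.707]]
force: [-0.5, -0.2, -0.2]
opening: 0.98
```

Request:
arm_command(
  targets=[
    {"rot": [0,0,0],"offset": [0,0,-1.5],"gripper": 0},
    {"rot": [0,0,0],"offset": [0,0,-4],"gripper": 0},
    {"rot": [0,0,0],"offset": [0,0,-6],"gripper": 0},
    {"rot": [0,0,0],"offset": [0,0,-6],"gripper": 0},
    {"rot": [0,0,0],"offset": [0,0,-6],"gripper": 0},
  ],
)

```text
time_s: 13.25
position: [0.4025, -0.2708, 0.108]
tcp_rot: [[0.0, 0.707, 0.707], [1.0, 0.003, -0.003], [-0.005, 0.707, -0.707]]
force: [0.6, -0.1, -0.5]
opening: 0.998
```

Run:
```python
from kin import *
s=st();R=s["tcp_rot"];print(s["position"]+.051*R[:,2])
c=viewer.capture("scene");t=viewer.capture("top")
a=cv2.resize(c["frame"][130:270,200:360],None,fx=2.5,fy=2.5,interpolation=cv2.INTER_CUBIC);b=cv2.resize(t["frame"][220:360,380:540],None,fx=2.5,fy=2.5,interpolation=cv2.INTER_CUBIC)
cv2.imwrite("pics/c5.png",np.hstack([a,b])[:,:,::-1])
```

```text
t 13.25 q [-66.925   47.4199 129.3932 110.3215  43.8389  93.8574] p [ 0.4025 -0.2708  0.108 ] open 0.998 F [ 0.5593 -0.0916 -0.5236]
[ 0.4386 -0.271   0.0719]
```

View pics/c5.png

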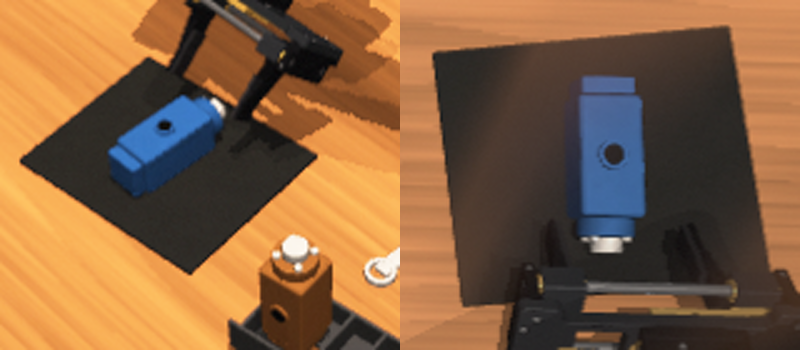

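The body lies flat on the mat, released, with the jaws centred behind it. I'll regrip and plan the inversion.

Request:
arm_command(
  targets=[
    {"rot": [0,0,0],"offset": [0,0.1,2],"gripper": 0},
    {"rot": [0,0,0],"offset": [0,0.2,4.5],"gripper": 0},
    {"rot": [0,0,0],"offset": [0,0.25,6.25],"gripper": 0},
    {"rot": [0,0,0],"offset": [0,0.25,6.25],"gripper": 0},
    {"rot": [0,0,0],"offset": [0,0.25,6.25],"gripper": 0.3},
    {"rot": [0,0,0],"offset": [0,0.25,6.25],"gripper": 1},
    {"rot": [0,0,0],"offset": [0,0.25,6.25],"gripper": 1},
    {"rot": [0,0,0],"offset": [0,0.25,6.25],"gripper": 1},
  ],
)

```text
time_s: 14.15
position: [0.4483, -0.2706, 0.0655]
tcp_rot: [[-0.001, 0.707, 0.707], [1.0, 0.003, -0.002], [-0.004, 0.707, -0.707]]
force: [0.3, -0.8, 0.5]
opening: 0.72
```

Request:
arm_command(
  targets=[
    {"rot": [0,0,0],"offset": [0,0,0],"gripper": 1},
    {"rot": [0,0,0],"offset": [0,0,0],"gripper": 1},
    {"rot": [0,0,0],"offset": [0,0,0],"gripper": 1},
    {"rot": [0,0,0],"offset": [0,0,0],"gripper": 1},
    {"rot": [0,0,0],"offset": [0,0,0],"gripper": 1},
  ],
)

```text
time_s: 14.65
position: [0.4486, -0.2705, 0.0653]
tcp_rot: [[-0.001, 0.707, 0.707], [1.0, 0.003, -0.002], [-0.004, 0.707, -0.707]]
force: [-4.5, -0.5, 4.2]
opening: 0.547
```

Run:
```python
from kin import *
s=st();R=s["tcp_rot"];g0=s["position"]+.051*R[:,2];print(g0)
def follow(q,p,R):
    f=lambda q:(lambda P:np.r_[(P[0]-p)*10,Ro.from_matrix(P[1].T@R).as_rotvec()])(fk7(q,LF))
    r=least_squares(f,np.clip(q,LO+.1,HI-.1),bounds=(LO,HI),x_scale=50);return r.x,r.cost
for g1,az1 in(([.55,-.25,.5],0),([.6,-.25,.45],0),([.6,-.25,.35],-15),([.6,-.25,.6],0)):
    q=s["joint_positions"];print(g1,az1)
    for i in range(1,13):
        u=i/12;g=g0*(1-u)+np.array(g1)*u;Rt=tool(az1*u,45-90*u,-1);q,c=follow(q,g-.051*Rt[:,2],Rt)
        if i%3==0:print("  %.2f"%u,q.round(0),"%.1e"%c)
```

```text
t 14.65 q [-60.2944  52.9086 124.2997 117.3735  43.6723  93.2031] p [ 0.4486 -0.2705  0.0653] open 0.547 F [-4.494  -0.4608  4.1594]
[ 0.4846 -0.2706  0.0293]
[0.55, -0.25, 0.5] 0
  0.25 [-66.  49. 131. 114.  67.  90.] 2.3e-30
  0.50 [-67.  48. 132. 113.  90.  90.] 1.9e-30
  0.75 [-61.  46. 128. 121. 110.  95.] 2.4e-19
  1.00 [-51.  42. 120. 140. 122. 107.] 9.0e-24
[0.6, -0.25, 0.45] 0
  0.25 [-64.  51. 129. 116.  68.  90.] 1.3e-19
  0.50 [-63.  51. 129. 117.  90.  90.] 4.0e-19
  0.75 [-56.  51. 124. 126. 109.  95.] 9.4e-21
  1.00 [-46.  49. 114. 144. 121. 105.] 2.4e-24
[0.6, -0.25, 0.35] -15
  0.25 [-63.  56. 131. 123.  71.  84.] 3.4e-19
  0.50 [-60.  61. 131. 127.  98.  80.] 3.4e-30
  0.75 [-50.  63. 126. 138. 119.  84.] 1.3e-18
  1.00 [-40.  61. 114. 156. 131.  92.] 5.5e-23
[0.6, -0.25, 0.6] 0
  0.25 [-64.  45. 129. 113.  65.  96.] 3.0e-19
  0.50 [-63.  39. 129. 117.  84. 101.] 4.3e-21
  0.75 [-56.  34. 123. 129.  99. 109.] 2.8e-24
  1.00 [-46.  31. 111. 148. 104. 117.] 7.5e-28
```

Request:
arm_command(
  targets=[
    {"rot": [0,0,0],"offset": [0,0.5,-0.5],"gripper": 1},
    {"rot": [0,0,0],"offset": [0,1.5,-1.5],"gripper": 1},
    {"rot": [0,0,0],"offset": [0,3.2,-3.2],"gripper": 1},
    {"rot": [0,0,0],"offset": [0,5.5,-5.5],"gripper": 1},
    {"rot": [0,0,0],"offset": [0,8,-8],"gripper": 1},
    {"rot": [0,0,0],"offset": [0,10.5,-10.5],"gripper": 1},
    {"rot": [0,0,0],"offset": [0,12.5,-12.5],"gripper": 1},
    {"rot": [0,0,0],"offset": [0,13.5,-13.5],"gripper": 1},
  ],
)

```text
time_s: 15.45
position: [0.4484, -0.2691, 0.2581]
tcp_rot: [[-0.003, 0.707, 0.707], [1.0, 0.007, -0.003], [-0.007, 0.707, -0.707]]
force: [-0.9, -0.8, -4.0]
opening: 0.552
```

```bash
cat >> kin.py <<'E'
def plan(g1,R1,n,s=None,ez=False):
    s=s or st();R0=s["tcp_rot"];g0=s["position"]+.051*R0[:,2];D=Ro.from_matrix(R0.T@R1).as_rotvec()
    for i in range(1,n+1):
        u=i/n;u=u*u*(3-2*u) if ez else u
        R=R0@Ro.from_rotvec(D*u).as_matrix();g=g0+(np.array(g1)-g0)*u
        mv(s,g-.051*R[:,2],R)
E
python3 - <<'E'
from kin import *
plan([.55,-.265,.40],tool(0,0,-1),8)
E
```

```text
t 15.45 q [-60.1796  24.1419 120.6765  79.0769  38.5374 142.5812] p [ 0.4484 -0.2691  0.2581] open 0.552 F [-0.8701 -0.7594 -4.0056]
rot [-5.63  0.    0.06] off cm [ 0.03  1.65 -0.97]
rot [-11.25   0.     0.11] off cm [ 0.07  3.31 -1.89]
rot [-16.88   0.     0.17] off cm [ 0.11  4.98 -2.76]
rot [-22.51   0.     0.23] off cm [ 0.14  6.66 -3.59]
rot [-28.14   0.01   0.28] off cm [ 0.18  8.36 -4.37]
rot [-33.76   0.01   0.34] off cm [ 0.22 10.08 -5.11]
rot [-39.39   0.01   0.4 ] off cm [ 0.25 11.83 -5.8 ]
rot [-45.02   0.01   0.45] off cm [ 0.29 13.61 -6.46]
```

Request:
arm_command(
  targets=[
    {"rot": [-5,0,0],"offset": [0,1.5,-0.9],"gripper": 1},
    {"rot": [-11,0,0],"offset": [0,3.3,-1.9],"gripper": 1},
    {"rot": [-17,0,0],"offset": [0,5,-2.8],"gripper": 1},
    {"rot": [-22.5,0,0],"offset": [0,6.7,-3.6],"gripper": 1},
    {"rot": [-28,0,0],"offset": [0,8.4,-4.4],"gripper": 1},
    {"rot": [-34,0,0],"offset": [0,10.1,-5.1],"gripper": 1},
    {"rot": [-39.5,0,0],"offset": [0,11.8,-5.8],"gripper": 1},
    {"rot": [-45,0,0.4],"offset": [0,13.6,-6.5],"gripper": 1},
  ],
)

```text
time_s: 16.25
position: [0.4987, -0.2683, 0.3974]
tcp_rot: [[0.001, 0.001, 1.0], [1.0, -0.005, -0.001], [0.005, 1.0, -0.001]]
force: [0.4, 0.4, -2.7]
opening: 0.545
```

Run:
```python
from kin import *
plan([.6,-.26,.56],tool(0,-45,-1),8)
```

```text
t 16.25 q [-62.7538  27.4233 123.8909 114.3175  77.2146 116.2012] p [ 0.4987 -0.2683  0.3974] open 0.545 F [ 0.4079  0.4169 -2.6959]
rot [-5.63  0.02 -0.03] off cm [0.11 1.53 0.65]
rot [-11.27   0.04  -0.06] off cm [0.22 3.07 1.35]
rot [-16.9    0.05  -0.09] off cm [0.34 4.62 2.1 ]
rot [-22.54   0.07  -0.12] off cm [0.45 6.18 2.89]
rot [-28.17   0.09  -0.14] off cm [0.56 7.76 3.73]
rot [-33.81   0.11  -0.17] off cm [0.67 9.36 4.62]
rot [-39.44   0.13  -0.2 ] off cm [ 0.78 11.    5.54]
rot [-45.08   0.15  -0.23] off cm [ 0.89 12.66  6.51]
```

Request:
arm_command(
  targets=[
    {"rot": [-5.5,0,0],"offset": [0.1,1.5,0.6],"gripper": 1},
    {"rot": [-11,0,0],"offset": [0.2,3.1,1.3],"gripper": 1},
    {"rot": [-17,0,0],"offset": [0.3,4.6,2.1],"gripper": 1},
    {"rot": [-22.5,0,0],"offset": [0.4,6.2,2.9],"gripper": 1},
    {"rot": [-28,0,0],"offset": [0.5,7.8,3.7],"gripper": 1},
    {"rot": [-34,0,0],"offset": [0.6,9.4,4.6],"gripper": 1},
    {"rot": [-39.5,0,0],"offset": [0.8,11,5.5],"gripper": 1},
    {"rot": [-45,0,0],"offset": [0.9,12.6,6.5],"gripper": 1},
  ],
)

```text
time_s: 17.05
position: [0.5646, -0.2598, 0.5233]
tcp_rot: [[-0.001, -0.706, 0.708], [1.0, -0.004, -0.003], [0.006, 0.708, 0.706]]
force: [-0.2, -0.6, -3.7]
opening: 0.554
```

Request:
arm_command(
  targets=[
    {"rot": [0,0,0],"offset": [0,0,0],"gripper": 1},
    {"rot": [0,0,0],"offset": [0,0,0],"gripper": 1},
    {"rot": [0,0,0],"offset": [0,0,0],"gripper": 1},
  ],
)

```text
time_s: 17.35
position: [0.5635, -0.2603, 0.5233]
tcp_rot: [[0.001, -0.705, 0.71], [1.0, -0.002, -0.004], [0.004, 0.71, 0.705]]
force: [-0.2, -0.3, -3.3]
opening: 0.548
```

Run:
```python
from kin import *
s=st();R=s["tcp_rot"];print(R);g=s["position"]+.051*R[:,2];print(g)
for n in("scene","top"):
    c=viewer.capture(n);u,v=w2px(c,g)[0];print(n,u,v)
    f=c["frame"];u=int(np.clip(u,120,520));v=int(np.clip(v,120,360));cv2.imwrite(f"pics/inv_{n}.png",f[v-120:v+120,u-120:u+120,::-1])
cv2.imwrite("pics/c6.png",cv2.resize(np.hstack([cv2.imread("pics/inv_scene.png"),cv2.imread("pics/inv_top.png")]),None,fx=1.6,fy=1.6))
# where the plug and foot ends should be
c=viewer.capture("scene");print(w2px(c,[g+[0,0,.09],g-[0,0,.045]]))
```

```text
t 17.35 q [-46.7674  36.1427 111.4478 146.9427 109.4388 114.6758] p [ 0.5635 -0.2603  0.5233] open 0.548 F [-0.1514 -0.2776 -3.2756]
[[ 0.0012 -0.7046  0.7096]
 [ 1.     -0.0022 -0.0039]
 [ 0.0043  0.7096  0.7046]]
[ 0.5997 -0.2605  0.5592]
scene 209.46936131657134 17.588663939019142
top 643.2089135905571 103.67399961151628
[[202.5692 -27.7105]
 [212.7574  38.6272]]
```

View pics/c6.png

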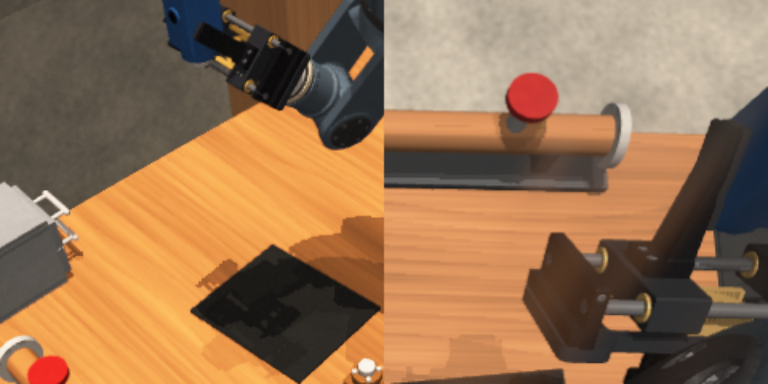

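Inverted: by the tool pose the body axis is within 1° of vertical with the plug down, and the picture shows no slip in the jaws. I'll hold for 1.4 s.

Request:
arm_command(
  targets=[
    {"rot": [0,0,0],"offset": [0,0,0],"gripper": 1},
    {"rot": [0,0,0],"offset": [0,0,0],"gripper": 1},
    {"rot": [0,0,0],"offset": [0,0,0],"gripper": 1},
    {"rot": [0,0,0],"offset": [0,0,0],"gripper": 1},
    {"rot": [0,0,0],"offset": [0,0,0],"gripper": 1},
    {"rot": [0,0,0],"offset": [0,0,0],"gripper": 1},
    {"rot": [0,0,0],"offset": [0,0,0],"gripper": 1},
  ],
)

```text
time_s: 18.2
position: [0.5639, -0.2604, 0.5242]
tcp_rot: [[0.001, -0.707, 0.707], [1.0, -0.001, -0.003], [0.003, 0.707, 0.707]]
force: [-0.0, 0.3, -3.6]
opening: 0.55
```

Request:
arm_command(
  targets=[
    {"rot": [0,0,0],"offset": [0,0,0],"gripper": 1},
    {"rot": [0,0,0],"offset": [0,0,0],"gripper": 1},
    {"rot": [0,0,0],"offset": [0,0,0],"gripper": 1},
    {"rot": [0,0,0],"offset": [0,0,0],"gripper": 1},
    {"rot": [0,0,0],"offset": [0,0,0],"gripper": 1},
    {"rot": [0,0,0],"offset": [0,0,0],"gripper": 1},
    {"rot": [0,0,0],"offset": [0,0,0],"gripper": 1},
  ],
)

```text
time_s: 18.9
position: [0.5639, -0.2605, 0.5242]
tcp_rot: [[0.001, -0.707, 0.707], [1.0, -0.001, -0.003], [0.003, 0.707, 0.707]]
force: [0.7, 0.3, -4.5]
opening: 0.549
```

Run:
```python
from kin import *
s=st();plan([.55,-.265,.40],tool(0,0,-1),8,s)
```

```text
t 18.9 q [-46.7161  36.1465 111.2936 147.0349 109.5102 114.6732] p [ 0.5639 -0.2605  0.5242] open 0.549 F [ 0.703   0.3307 -4.5095]
rot [ 5.62  0.02 -0.01] off cm [-0.06 -0.47 -1.83]
rot [11.25  0.03 -0.03] off cm [-0.12 -0.95 -3.62]
rot [16.87  0.05 -0.04] off cm [-0.19 -1.44 -5.35]
rot [22.5   0.06 -0.06] off cm [-0.25 -1.95 -7.04]
rot [28.12  0.08 -0.07] off cm [-0.31 -2.47 -8.69]
rot [33.75  0.1  -0.08] off cm [ -0.37  -3.01 -10.29]
rot [39.37  0.11 -0.1 ] off cm [ -0.43  -3.59 -11.85]
rot [45.    0.13 -0.11] off cm [ -0.49  -4.19 -13.37]
```

Back to horizontal, then roll −180° in three calls.

Request:
arm_command(
  targets=[
    {"rot": [5,0,0],"offset": [0,-0.4,-1.7],"gripper": 1},
    {"rot": [11,0,0],"offset": [-0.1,-1,-3.6],"gripper": 1},
    {"rot": [17,0,0],"offset": [-0.2,-1.4,-5.4],"gripper": 1},
    {"rot": [22.5,0,0],"offset": [-0.2,-2,-7],"gripper": 1},
    {"rot": [28,0,0],"offset": [-0.3,-2.5,-8.7],"gripper": 1},
    {"rot": [34,0,0],"offset": [-0.4,-3,-10.3],"gripper": 1},
    {"rot": [40,0,0],"offset": [-0.4,-3.6,-12],"gripper": 1},
    {"rot": [45,0,0],"offset": [-0.5,-4.2,-13.4],"gripper": 1},
  ],
)

```text
time_s: 19.7
position: [0.4981, -0.2651, 0.3989]
tcp_rot: [[0.002, 0.005, 1.0], [1.0, -0.002, -0.002], [0.002, 1.0, -0.005]]
force: [0.5, 0.3, -3.8]
opening: 0.551
```

Request:
arm_command(
  targets=[
    {"rot": [0,0,-4],"offset": [0,0,0],"gripper": 1},
    {"rot": [0,0,-10],"offset": [0,0,0],"gripper": 1},
    {"rot": [0,0,-18],"offset": [0,0,0],"gripper": 1},
    {"rot": [0,0,-26],"offset": [0,0,0],"gripper": 1},
    {"rot": [0,0,-34],"offset": [0,0,0],"gripper": 1},
    {"rot": [0,0,-42],"offset": [0,0,0],"gripper": 1},
    {"rot": [0,0,-50],"offset": [0,0,0],"gripper": 1},
    {"rot": [0,0,-58],"offset": [0,0,0],"gripper": 1},
  ],
)

```text
time_s: 20.5
position: [0.4989, -0.2651, 0.3996]
tcp_rot: [[-0.0, 0.002, 1.0], [0.526, 0.85, -0.001], [-0.85, 0.526, -0.001]]
force: [-0.3, 1.3, -3.5]
opening: 0.548
```

Request:
arm_command(
  targets=[
    {"rot": [0,0,-8],"offset": [0,0,0],"gripper": 1},
    {"rot": [0,0,-16],"offset": [0,0,0],"gripper": 1},
    {"rot": [0,0,-24],"offset": [0,0,0],"gripper": 1},
    {"rot": [0,0,-32],"offset": [0,0,0],"gripper": 1},
    {"rot": [0,0,-40],"offset": [0,0,0],"gripper": 1},
    {"rot": [0,0,-48],"offset": [0,0,0],"gripper": 1},
    {"rot": [0,0,-56],"offset": [0,0,0],"gripper": 1},
    {"rot": [0,0,-64],"offset": [0,0,0],"gripper": 1},
  ],
)

```text
time_s: 21.3
position: [0.4989, -0.2651, 0.3996]
tcp_rot: [[-0.002, 0.0, 1.0], [-0.533, 0.846, -0.001], [-0.846, -0.533, -0.001]]
force: [-0.1, 0.4, -4.0]
opening: 0.548
```

Request:
arm_command(
  targets=[
    {"rot": [0,0,-8],"offset": [0,0,0],"gripper": 1},
    {"rot": [0,0,-16],"offset": [0,0,0],"gripper": 1},
    {"rot": [0,0,-24],"offset": [0,0,0],"gripper": 1},
    {"rot": [0,0,-32],"offset": [0,0,0],"gripper": 1},
    {"rot": [0,0,-40],"offset": [0,0,0],"gripper": 1},
    {"rot": [0,0,-48],"offset": [0,0,0],"gripper": 1},
    {"rot": [0,0,-54],"offset": [0,0,0],"gripper": 1},
    {"rot": [0,0,-58],"offset": [0,0,0],"gripper": 1},
  ],
)

```text
time_s: 22.1
position: [0.4989, -0.2651, 0.3996]
tcp_rot: [[-0.001, -0.001, 1.0], [-1.0, -0.002, -0.001], [0.002, -1.0, -0.001]]
force: [0.2, -0.2, -3.5]
opening: 0.551
```

Run:
```python
from kin import *
s=st();print(s["tcp_rot"]);plan([.52,-.2,.31],tool(0,45,1),8,s)
```

```text
t 22.1 q [-62.4837  27.0296 124.1007 114.5511  77.0215 -64.0427] p [ 0.4989 -0.2651  0.3996] open 0.551 F [ 0.1897 -0.1621 -3.4824]
[[-0.0011 -0.0012  1.    ]
 [-1.     -0.0016 -0.0011]
 [ 0.0016 -1.     -0.0012]]
rot [-5.62 -0.01  0.01] off cm [-0.81  0.62 -0.35]
rot [-11.23  -0.02   0.02] off cm [-1.63  1.24 -0.65]
rot [-16.85  -0.04   0.02] off cm [-2.44  1.88 -0.9 ]
rot [-22.47  -0.05   0.03] off cm [-3.26  2.52 -1.1 ]
rot [-28.08  -0.06   0.04] off cm [-4.07  3.19 -1.26]
rot [-33.7   -0.07   0.05] off cm [-4.89  3.88 -1.38]
rot [-39.32  -0.09   0.06] off cm [-5.7   4.6  -1.46]
rot [-44.93  -0.1    0.06] off cm [-6.52  5.34 -1.49]
```

Request:
arm_command(
  targets=[
    {"rot": [-5,0,0],"offset": [-0.7,0.5,-0.3],"gripper": 1},
    {"rot": [-11,0,0],"offset": [-1.6,1.2,-0.6],"gripper": 1},
    {"rot": [-17,0,0],"offset": [-2.4,1.9,-0.9],"gripper": 1},
    {"rot": [-22.5,0,0],"offset": [-3.3,2.5,-1.1],"gripper": 1},
    {"rot": [-28,0,0],"offset": [-4.1,3.2,-1.3],"gripper": 1},
    {"rot": [-34,0,0],"offset": [-4.9,3.9,-1.4],"gripper": 1},
    {"rot": [-40,0,0],"offset": [-5.7,4.6,-1.5],"gripper": 1},
    {"rot": [-45,0,0],"offset": [-6.5,5.3,-1.5],"gripper": 1},
  ],
)

```text
time_s: 22.9
position: [0.4835, -0.1989, 0.3473]
tcp_rot: [[0.0, -0.709, 0.705], [-1.0, 0.002, 0.002], [-0.002, -0.705, -0.709]]
force: [-0.4, 0.8, -5.1]
opening: 0.548
```

Run:
```python
from kin import *
plan([.563,.1005,.285],tool(9,45,1),9)
```

```text
t 22.9 q [-49.3629  12.1995 116.625   63.667   36.7346  -7.8162] p [ 0.4835 -0.1989  0.3473] open 0.548 F [-0.3641  0.7953 -5.0863]
rot [ 0.02 -0.7  -0.72] off cm [-3.26 -0.13  0.55]
rot [ 0.03 -1.39 -1.44] off cm [-6.53 -0.26  1.1 ]
rot [ 0.05 -2.09 -2.15] off cm [-9.79 -0.4   1.66]
rot [ 0.07 -2.79 -2.87] off cm [-13.05  -0.53   2.21]
rot [ 0.09 -3.48 -3.59] off cm [-16.32  -0.67   2.77]
rot [ 0.1  -4.18 -4.31] off cm [-19.58  -0.8    3.32]
rot [ 0.12 -4.87 -5.02] off cm [-22.84  -0.94   3.88]
rot [ 0.14 -5.57 -5.74] off cm [-26.11  -1.08   4.44]
rot [ 0.15 -6.27 -6.46] off cm [-29.37  -1.22   5.  ]
```

Request:
arm_command(
  targets=[
    {"rot": [0,-0.6,-0.6],"offset": [-2.5,-0.1,0.4],"gripper": 1},
    {"rot": [0,-1.4,-1.4],"offset": [-6.5,-0.3,1.1],"gripper": 1},
    {"rot": [0,-2.1,-2.1],"offset": [-10.5,-0.4,1.8],"gripper": 1},
    {"rot": [0,-3,-3],"offset": [-14.5,-0.6,2.5],"gripper": 1},
    {"rot": [0,-3.9,-3.9],"offset": [-18.5,-0.8,3.1],"gripper": 1},
    {"rot": [0,-4.7,-4.8],"offset": [-22.5,-0.9,3.8],"gripper": 1},
    {"rot": [0,-5.6,-5.7],"offset": [-26.3,-1.1,4.5],"gripper": 1},
    {"rot": [0,-6.3,-6.4],"offset": [-29.4,-1.2,5],"gripper": 1},
  ],
)

```text
time_s: 23.7
position: [0.5274, 0.097, 0.3205]
tcp_rot: [[0.159, -0.699, 0.698], [-0.987, -0.109, 0.115], [-0.004, -0.707, -0.707]]
force: [0.9, 0.4, -3.4]
opening: 0.551
```

Run:
```python
from kin import *
s=st();plan([.562,.0995,.285],tool(9,45,1),1,s);plan([.562,.0995,.13],tool(9,45,1),1,s)
c=viewer.capture("scene");t=viewer.capture("top")
a=cv2.resize(c["frame"][160:350,270:490],None,fx=1.8,fy=1.8,interpolation=cv2.INTER_CUBIC);b=cv2.resize(t["frame"][160:350,140:360],None,fx=1.8,fy=1.8,interpolation=cv2.INTER_CUBIC)
cv2.imwrite("pics/c7.png",np.hstack([a,b])[:,:,::-1])
```

```text
t 23.7 q [ -6.5778  14.9451 119.3115  80.6345  11.3448  -1.5367] p [0.5274 0.097  0.3205] open 0.551 F [ 0.9337  0.4392 -3.3721]
rot [ 0.01  0.25 -0.08] off cm [ 0.29  0.07 -0.15]
rot [ 0.01  0.25 -0.08] off cm [ 0.35 11.03 10.81]
```

View pics/c7.png

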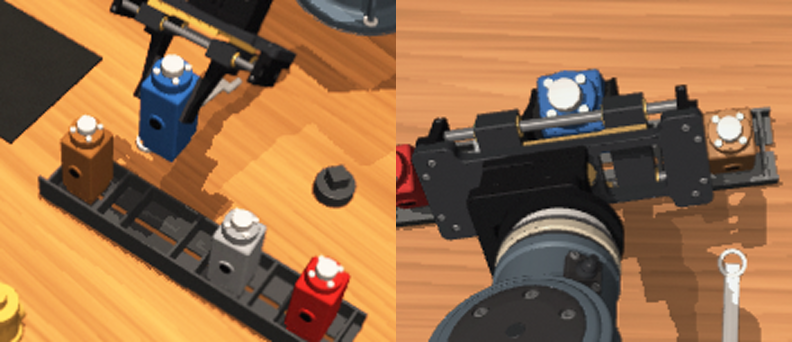

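Run:
```python
from kin import *
s=st();R=s["tcp_rot"];print(s["position"]+.051*R[:,2])
t=viewer.capture("top");c=viewer.capture("scene")
r=least_squares(lambda p:np.r_[w2px(t,p)[0]-[233.9,211.7],w2px(c,p)[0]-[366.1,196.7]],[.55,.1,.3]);print(r.x,r.fun)
# slot lip corners, full px from crop
f=lambda L:np.array(L,float)/1.8+[270,160]
print(px2w(c,f([(118,207),(188,246)]),.047))
```

```text
t 23.8 q [ -6.4576  14.9652 119.3274  80.5918  11.5246  -1.5833] p [0.527  0.0988 0.3202] open 0.554 F [-0.1968  0.1547 -4.4051]
[0.5625 0.1049 0.2841]
[0.5623 0.105  0.329 ] [-0.1512  0.1181 -0.2748 -0.0182]
[[0.5835 0.0529 0.047 ]
 [0.5643 0.1525 0.047 ]]
```

The axis is at (0.562, 0.105), matching the grasp point, and the body is upright. I'll shift 5 mm to the slot centre and descend.

Request:
arm_command(
  targets=[
    {"rot": [0,0,0],"offset": [0.5,0.5,0.5],"gripper": 1},
    {"rot": [0,0,0],"offset": [0.5,1.8,1.7],"gripper": 1},
    {"rot": [0,0,0],"offset": [0.5,3.3,3.2],"gripper": 1},
    {"rot": [0,0,0],"offset": [0.5,4.8,4.7],"gripper": 1},
    {"rot": [0,0,0],"offset": [0.5,6.3,6.2],"gripper": 1},
    {"rot": [0,0,0],"offset": [0.5,7.6,7.5],"gripper": 1},
    {"rot": [0,0,0],"offset": [0.5,8.4,8.3],"gripper": 1},
    {"rot": [0,0,0],"offset": [0.5,8.4,8.3],"gripper": 1},
  ],
)

```text
time_s: 24.7
position: [0.5277, 0.0874, 0.2005]
tcp_rot: [[0.151, -0.703, 0.695], [-0.989, -0.106, 0.108], [-0.002, -0.703, -0.711]]
force: [-0.1, -0.1, -4.0]
opening: 0.546
```

Run:
```python
from kin import *
s=st();R=s["tcp_rot"];print(s["position"]+.051*R[:,2]);plan([.5615,.0995,.112],tool(9,45,1),1,s)
```

```text
t 24.7 q [ -7.8355  31.808  126.0305 150.4886  24.15   -74.496 ] p [0.5277 0.0874 0.2005] open 0.546 F [-0.1095 -0.0896 -4.0376]
[0.5632 0.0929 0.1643]
rot [ 0.3  -0.13 -0.32] off cm [-0.66  3.75  3.67]
```

Request:
arm_command(
  targets=[
    {"rot": [0,0,0],"offset": [0,0,0],"gripper": 1},
    {"rot": [0,0,0],"offset": [0,0,0],"gripper": 1},
    {"rot": [0,0,0],"offset": [0,0,0],"gripper": 1},
  ],
)

```text
time_s: 25.0
position: [0.5288, 0.0889, 0.2039]
tcp_rot: [[0.154, -0.697, 0.701], [-0.988, -0.109, 0.11], [-0.001, -0.709, -0.705]]
force: [-0.2, 0.3, -3.6]
opening: 0.555
```

Run:
```python
from kin import *
s=st();R=s["tcp_rot"];print(s["position"]+.051*R[:,2]);plan([.5615,.0995,.112],tool(9,45,1),1,s)
```

```text
t 25.0 q [ -7.6798  31.4751 125.9624 150.4351  24.2318 -74.4724] p [0.5288 0.0889 0.2039] open 0.555 F [-0.1633  0.3498 -3.5612]
[0.5645 0.0945 0.168 ]
rot [-0.16 -0.06 -0.1 ] off cm [-0.53  4.11  3.79]
```

Request:
arm_command(
  targets=[
    {"rot": [0,0,0],"offset": [-0.5,0.2,0],"gripper": 1},
    {"rot": [0,0,0],"offset": [-0.5,0.6,0.4],"gripper": 1},
    {"rot": [0,0,0],"offset": [-0.5,1.3,1.1],"gripper": 1},
    {"rot": [0,0,0],"offset": [-0.5,2.1,1.8],"gripper": 1},
    {"rot": [0,0,0],"offset": [-0.5,2.9,2.6],"gripper": 1},
    {"rot": [0,0,0],"offset": [-0.5,3.6,3.3],"gripper": 1},
    {"rot": [0,0,0],"offset": [-0.5,4.1,3.8],"gripper": 1},
    {"rot": [0,0,0],"offset": [-0.5,4.1,3.8],"gripper": 1},
  ],
)

```text
time_s: 25.8
position: [0.5251, 0.094, 0.1455]
tcp_rot: [[0.155, -0.7, 0.697], [-0.988, -0.108, 0.111], [-0.002, -0.706, -0.708]]
force: [-0.6, -0.6, -4.2]
opening: 0.551
```

Run:
```python
from kin import *
s=st();R=s["tcp_rot"];print(s["position"]+.051*R[:,2]);plan([.5615,.0995,.107],tool(9,45,1),1,s)
```

```text
t 25.8 q [ -6.9407  40.8345 127.7845 159.7298  34.0649 -84.2893] p [0.5251 0.094  0.1455] open 0.551 F [-0.6051 -0.6213 -4.2207]
[0.5607 0.0996 0.1094]
rot [ 0.11  0.01 -0.14] off cm [0.02 0.12 0.23]
```

Clear in the slot, about 2 mm to go and no contact forces. I'll lower in small steps.

Request:
arm_command(
  targets=[
    {"rot": [0,0,0],"offset": [0,0.1,0.1],"gripper": 1},
    {"rot": [0,0,0],"offset": [0,0.2,0.2],"gripper": 1},
    {"rot": [0,0,0],"offset": [0,0.2,0.2],"gripper": 1},
  ],
)

```text
time_s: 26.1
position: [0.5255, 0.0939, 0.1443]
tcp_rot: [[0.155, -0.698, 0.699], [-0.988, -0.109, 0.11], [-0.001, -0.708, -0.706]]
force: [-0.7, -0.2, -4.0]
opening: 0.554
```

Request:
arm_command(
  targets=[
    {"rot": [0,0,0],"offset": [0,0.05,0.05],"gripper": 1},
    {"rot": [0,0,0],"offset": [0,0.1,0.1],"gripper": 1},
    {"rot": [0,0,0],"offset": [0,0.1,0.1],"gripper": 1},
  ],
)

```text
time_s: 26.4
position: [0.5254, 0.0939, 0.1427]
tcp_rot: [[0.155, -0.698, 0.699], [-0.988, -0.109, 0.11], [-0.001, -0.707, -0.707]]
force: [0.5, -0.5, -3.4]
opening: 0.555
```

Request:
arm_command(
  targets=[
    {"rot": [0,0,0],"offset": [0,0.05,0.05],"gripper": 1},
    {"rot": [0,0,0],"offset": [0,0.1,0.1],"gripper": 1},
    {"rot": [0,0,0],"offset": [0,0.1,0.1],"gripper": 1},
  ],
)

```text
time_s: 26.7
position: [0.5254, 0.0939, 0.1411]
tcp_rot: [[0.155, -0.699, 0.699], [-0.988, -0.108, 0.11], [-0.001, -0.707, -0.707]]
force: [0.3, 0.0, -3.9]
opening: 0.549
```

Request:
arm_command(
  targets=[
    {"rot": [0,0,0],"offset": [0,0.05,0.05],"gripper": 1},
    {"rot": [0,0,0],"offset": [0,0.1,0.1],"gripper": 1},
    {"rot": [0,0,0],"offset": [0,0.1,0.1],"gripper": 1},
  ],
)

```text
time_s: 27.0
position: [0.5253, 0.094, 0.1409]
tcp_rot: [[0.155, -0.697, 0.701], [-0.988, -0.108, 0.111], [-0.001, -0.709, -0.705]]
force: [-3.6, -1.5, 5.6]
opening: 0.546
```

Request:
arm_command(
  targets=[
    {"rot": [0,0,0],"offset": [0,0.03,0.03],"gripper": 1},
    {"rot": [0,0,0],"offset": [0,0.06,0.06],"gripper": 1},
    {"rot": [0,0,0],"offset": [0,0.06,0.06],"gripper": 1},
  ],
)

```text
time_s: 27.3
position: [0.5253, 0.094, 0.1408]
tcp_rot: [[0.154, -0.695, 0.702], [-0.988, -0.108, 0.111], [-0.001, -0.711, -0.704]]
force: [-4.6, -1.7, 9.4]
opening: 0.55
```

Contact with the slot floor at about 9 N. I'll release and lift clear along the tool axis, then up.

Request:
arm_command(
  targets=[
    {"rot": [0,0,0],"offset": [0,-0.08,-0.08],"gripper": 1},
    {"rot": [0,0,0],"offset": [0,-0.08,-0.08],"gripper": 0.4},
    {"rot": [0,0,0],"offset": [0,-0.08,-0.08],"gripper": 0.2},
    {"rot": [0,0,0],"offset": [0,-0.08,-0.08],"gripper": 0},
    {"rot": [0,0,0],"offset": [0,-0.08,-0.08],"gripper": 0},
    {"rot": [0,0,0],"offset": [0,-0.08,-0.08],"gripper": 0},
    {"rot": [0,0,0],"offset": [0,-0.08,-0.08],"gripper": 0},
    {"rot": [0,0,0],"offset": [0,-0.08,-0.08],"gripper": 0},
  ],
)

```text
time_s: 28.1
position: [0.5254, 0.0939, 0.14]
tcp_rot: [[0.155, -0.699, 0.699], [-0.988, -0.108, 0.11], [-0.001, -0.707, -0.707]]
force: [0.8, -0.2, 0.0]
opening: 0.979
```

Request:
arm_command(
  targets=[
    {"rot": [0,0,0],"offset": [0,-0.8,-0.8],"gripper": 0},
    {"rot": [0,0,0],"offset": [0,-2.2,-2.2],"gripper": 0},
    {"rot": [0,0,0],"offset": [0,-4,-4],"gripper": 0},
    {"rot": [0,0,0],"offset": [0,-6,-6],"gripper": 0},
    {"rot": [0,0,0],"offset": [0,-8,-8],"gripper": 0},
    {"rot": [0,0,0],"offset": [0,-10,-10],"gripper": 0},
    {"rot": [0,0,0],"offset": [0,-11,-11],"gripper": 0},
    {"rot": [0,0,0],"offset": [0,-11,-11],"gripper": 0},
  ],
)

```text
time_s: 28.9
position: [0.5255, 0.0938, 0.2976]
tcp_rot: [[0.156, -0.696, 0.701], [-0.988, -0.11, 0.111], [-0.0, -0.71, -0.705]]
force: [-0.2, -0.5, -0.5]
opening: 0.998
```

Run:
```python
from kin import *
s=st()
c=viewer.capture("scene");t=viewer.capture("top")
a=cv2.resize(c["frame"][160:380,210:480],None,fx=1.45,fy=1.45,interpolation=cv2.INTER_CUBIC);b=cv2.resize(t["frame"][110:330,110:380],None,fx=1.45,fy=1.45,interpolation=cv2.INTER_CUBIC)
cv2.imwrite("pics/c8.png",np.hstack([a,b])[:,:,::-1])
```

```text
t 28.9 q [ -6.9748  17.707  121.3508 105.3924  11.6567 -27.0621] p [0.5255 0.0938 0.2976] open 0.998 F [-0.1897 -0.5085 -0.4978]
```

View pics/c8.png

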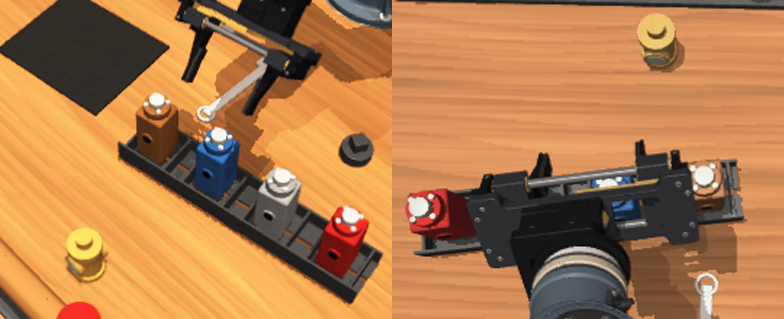

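Blue stands upright in its original slot at scene crop (217,165). The others haven't moved and the gripper is well clear.

```bash
python3 -c "
from rig import ticket
print(ticket.hand_in())"
```

```text
the job is handed in; nothing more can be done
None
```

I did the job in the order asked and handed it in at about 29 s of robot time.

- **Lay on its side:** I gripped the blue body with the tool at 45° and lifted it out. I laid it on a barrel face in the middle of the mat and let go completely, and a picture showed it flat and released.
- **Upside down:** I took a fresh hold and turned it plug-down. I held it there for about 1.8 s, by tool pose within 1° of vertical. This is the least well-checked step, because the body was partly outside the scene view and out of the top view. Its inverted position therefore rests mainly on the tool pose, and I saw no slip in the jaws.
- **Back in the slot:** I turned it upright and lowered it into the same slot until it touched the floor, with about 9 N at contact. I then released it and lifted the gripper clear.

The last pictures showed blue upright in its own slot, the gripper well clear, and the three other traps, spanner, indicator and drain plug apparently where they were. Measured force after release was near zero. The contact height came out about 2 mm lower than my picture-based estimate, and I corrected a 5–6 mm sideways error before the body entered the slot.

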